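# Swing the filling trough over the empty gift box

## Robot

A 6-joint arm with a two-finger parallel gripper is mounted at the origin on the work surface. World frame = base frame: x ahead of the robot, y to its left, z up, the work surface at z = 0. Lengths are in mm, angles in rad, forces in N, time in s.
With the tool pointing down it reaches from about 275 to 1000 mm from the base axis. Payload 8.4 kg.
Tool frame: the origin (TCP) lies on the centre line of the jaws, within the pads' length; the fingertips stand 17 mm ahead of it and the grasp point (between the pads) lies 2 mm behind it; z points along the fingers, y is the line along which they close (so a half turn about z gives the same grasp; the last joint's range is limited). The gripper opens to 85 mm and grips with 20 to 120 N. Pads are 22 mm wide; open, the fingers measure 114 mm over their backs; the gripper's body (76 mm by 85 mm) begins 54 mm behind the grasp point. The pads swing forward as they close: fully open they stand 13 mm farther back than shut.
Start: joints at [1.194, 0.353, 1.633, -0, 1.155, -0.002], TCP at [228.803, 581.616, 248.281] pointing down, gripper open.
Joint ranges: [-2.63, 2.63], [-0.92, 2.1], [0.06, 2.66], [-1.3, 4.44], [0, 2.69], [-3.02, 3.02]. Speed limits (rad/s): [2.22, 2.22, 2.79, 3.14, 3.14, 3.14].

## Interface

Orientations are given as [roll, pitch, yaw] about the fixed x, y, z axes, in that order (R = Rz(yaw) Ry(pitch) Rx(roll)).
In Python, from rig import r, eyes gives the robot as it stands. The module is installed in compiled form; this text tells all that it offers.
- The arm moves only by the shell command python3 -m inch 'ROWS' [FORCE]. ROWS is JSON, a list of rows, each a list of 7 numbers: the shift along the tool's x, y, z in m, then the turn, a rotation vector about the tool's x, y, z in degrees, then the closure, from -1 (fully open) to 1 (shut). In form: [[x, y, z, rx, ry, rz, gripper], ...]. A call has 1 to 8 rows; each row shifts and turns the commanded pose from where the row before left it, along the tool's axes as they then stand; what a row does not reach is not made up. A row lasts 1/10 s, in which the tool goes at most 50 mm and 8.59 degrees, less where a joint would pass 70% of its speed; a pose out of reach is approached as far as the arm can. A call with a gripper value outside its range is refused whole. The fingers move at their own pace and stop on an object; FORCE is the grip in N (left out, the last holds). Time passes only in rows, so rows that do not move let the fingers close. It gives the time, the measured TCP pose, the force, the opening and the grip force at its end, in the units of the state.
- r.sense(): the state, without advancing time (a new reading comes with each control period).
- eyes.grab_frame(name): name is "scene" or "top" or "wrist"; returns a dict with "img" (480x640x3 uint8, blue, green, red), "fx", "fy", "cx", "cy" (pixels), "R" (3x3) and "t" (3): a world point X has camera coordinates R X + t; the wrist camera has in their place "hand_eye" (4x4, takes a point from camera to tool coordinates, whose origin is the TCP and whose axes are the flange's). Camera axes: x right, y down, z forward; pixel columns grow to the right and rows downward; lengths in mm; the calibration is good to about 2 mm. A picture is of the moment at which its call begins: read the wrist's pose just before it. There is no depth.
- r.sign_off(): hands the job in; it is judged then, once.
The state is a dict: "clock": time; "qpos": joint angles; "qvel": joint speeds; "joint_efforts": joint torques, N m; "eef_pos": TCP position; "tcp_rot": TCP orientation; "contact_force": force on the tool from outside, world axes, zero at the start; "wrist_torque": the same for the moment, N m; "opening": opening from 0.0 (shut) to 1.0 (fully open); "grasp_force": force on a finger pad.
Only numpy, scipy, OpenCV 4.12 (cv2) and the standard library are available. Lean on these libraries where they do the work, as an engineer would, in place of code of your own. Each camera call takes 0.05 s, during which the arm holds its last target. There are 200 camera calls.

## Task

On the chocolate packing table, push the pinned aluminium trough near its open end so that it swings round on its pin until the open end is over the middle of the empty round gift box. Leave both open gift boxes, the empty one and the one already full of foil-wrapped coins, standing where they are, and leave the trough at rest.

Things in the scene. Friction and masses are not known exactly. Their poses are not given: they have to be found in the camera images.
- trough: Straight level aluminium channel, 220 long, 60 wide, walls 3 thick and 40 high (55 to 95 mm above the table), open on top and at one end. An upright pin on a fixed post holds it 35 mm from its closed end: it only turns, with light friction (1 to 1.5 N at the open end), and stays where left. Origin on the pin's axis at its underside, 55 mm up; x axis from the pin to the open end, z up.
- trough_mouth (a point): Middle of the trough's open end, at the underside of its floor: 185 mm from the pin along the trough's x axis, 55 mm above the table. It swings freely over the boxes, 13 mm above their rims, at least 60 degrees either way from its start.
- box_empty: Empty open round gift box of brown kraft board, loose and light (about 120 g), 140 mm across, 42 mm high, wall 3 mm. Origin at the centre of its underside, on the table. It stands to one side of the trough's start heading, left or right, 160 to 210 mm from the pin.
- box_full: The same kind of round box, 140 mm across and 42 mm high, about 450 g, filled with foil-wrapped chocolate coins to below the rim. Origin at the centre of its underside. It stands on the other side of the trough.
There are look-alikes about, which are no part of the job. Of the things that look like the part that bears trough, the larger one is meant. Leave any purple look-alike of the box_empty alone.

How it is judged:
By the outcome, as a careful person would: the job done as asked, in the order asked, and still so for the second after the job is handed in, with the robot touching nothing.
It also fails if it takes over 35 s, if anything falls off the work surface, if the arm or the gripper's body presses on something with over 40 N, if the wrist force passes 120 N, or if a joint passes its speed limit or range.

## Working session

There is one attempt and no reset: what is moved stays moved. The work goes in short steps, Python scripts to look and compute and a shell command to move; the robot and the scene stay as the last step left them, time stands still between calls to the robot, and variables do not carry over. Pictures are saved under pics/ and viewed, at most 10 in all, crops included, and the job is handed in when it is done.

```bash
mkdir -p pics
cat > h.py <<'E'
import numpy as np, cv2, pickle
def ray(f,u,v,z):
    R=np.array(f["R"]);t=np.array(f["t"]).ravel()
    C=-R.T@t; d=R.T@np.array([(u-f["cx"])/f["fx"],(v-f["cy"])/f["fy"],1.])
    return C+d*(z-C[2])/d[2]
def proj(f,X):
    p=np.array(f["R"])@np.array(X,float)+np.array(f["t"]).ravel()
    return f["fx"]*p[0]/p[2]+f["cx"],f["fy"]*p[1]/p[2]+f["cy"]
E
python3 - <<'E'
from rig import r,eyes
import cv2,pickle
for n in("top","scene"):
    f=eyes.grab_frame(n); pickle.dump(f,open(n+".pkl","wb")); cv2.imwrite(f"pics/{n}0.png",f["img"])
s=r.sense(); print({k:s[k] for k in("clock","eef_pos","tcp_rot","opening","contact_force")})
E
```

```text
{'clock': 0.1, 'eef_pos': array([228.67441373, 581.19261953, 247.59891935]), 'tcp_rot': array([-3.14024807e+00, -1.07122022e-05,  2.76671487e+00]), 'opening': 1.0002788210466362, 'contact_force': array([-0.79767312, -0.69211103,  0.09927266])}
```

View pics/top0.png

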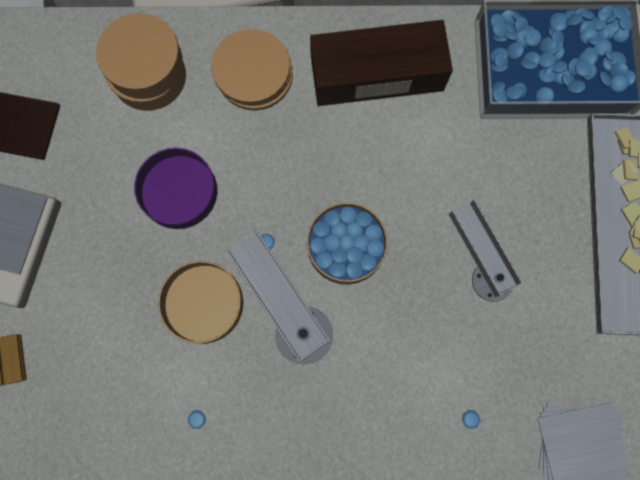

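View pics/scene0.png

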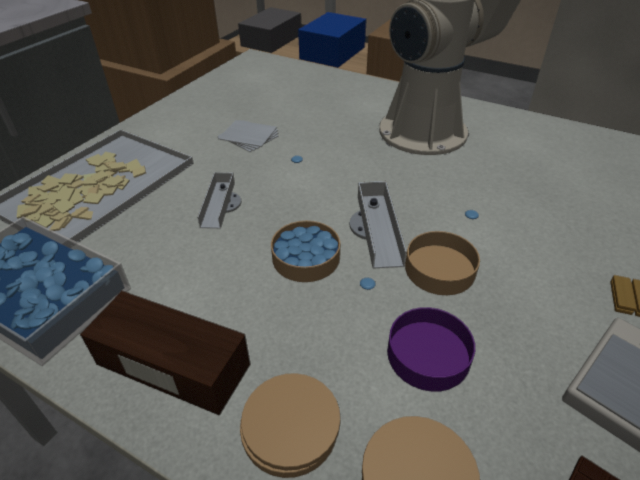

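The top view shows the large trough with its pin at about (303,333) and its open end at about (245,242). The empty kraft box is at (201,303), the full box at (347,243) and the purple decoy at (176,188). In the scene view the pin is at (374,203), the empty box at (442,262) and the open end at about (388,266).

```bash
cat > m.py <<'E'
from h import *
T=pickle.load(open("top.pkl","rb"));S=pickle.load(open("scene.pkl","rb"))
def tri(a,b):
    A=[];y=[]
    P=[]
    for f,(u,v) in((T,a),(S,b)):
        M=np.c_[np.array(f["R"]),np.array(f["t"]).ravel()]
        K=np.array([[f["fx"],0,f["cx"]],[0,f["fy"],f["cy"]],[0,0,1.]]);P.append(K@M)
    X=cv2.triangulatePoints(P[0],P[1],np.array(a,float),np.array(b,float)).ravel();return X[:3]/X[3]
def kraft(f,box):
    hsv=cv2.cvtColor(f["img"],cv2.COLOR_BGR2HSV);m=cv2.inRange(hsv,(5,60,40),(28,255,255))
    x0,y0,x1,y1=box;k=np.zeros_like(m);k[y0:y1,x0:x1]=m[y0:y1,x0:x1]
    c=max(cv2.findContours(k,0,1)[0],key=cv2.contourArea);return c
def dark(f,box):
    x0,y0,x1,y1=box;g=f["img"][y0:y1,x0:x1].max(2);ys,xs=np.where(g<60);return xs.mean()+x0,ys.mean()+y0,len(xs)
if __name__=="__main__":
    c=kraft(T,(150,250,250,355));p=np.array([ray(T,*q[0],42)[:2] for q in c],np.float32)
    print("empty rim top",cv2.minEnclosingCircle(p),cv2.boundingRect(c))
    c2=kraft(S,(400,225,485,300));print(cv2.boundingRect(c2))
    c=kraft(T,(300,195,395,290));p=np.array([ray(T,*q[0],42)[:2] for q in c],np.float32)
    print("full rim",cv2.minEnclosingCircle(p))
    a=dark(T,(293,323,313,343));b=dark(S,(366,196,382,210));print(a,b,tri(a[:2],b[:2]))
    cv2.imwrite("pics/crop.png",np.hstack([cv2.resize(T["img"][220:370,220:345],(400,480),interpolation=2),cv2.resize(S["img"][175:280,345:433],(400,480),interpolation=2)]))
E
python3 m.py
```

```text
empty rim top ((499.7919616699219, 221.1860809326172), 71.52235412597656) (158, 261, 85, 82)
(405, 231, 75, 64)
full rim ((600.4972534179688, -28.33043098449707), 70.93206024169922)
(np.float64(302.5686274509804), np.float64(333.19607843137254), 51) (np.float64(373.12820512820514), np.float64(201.97435897435898), 39) [444.26818864  48.09909249  63.80614015]
```

View pics/crop.png

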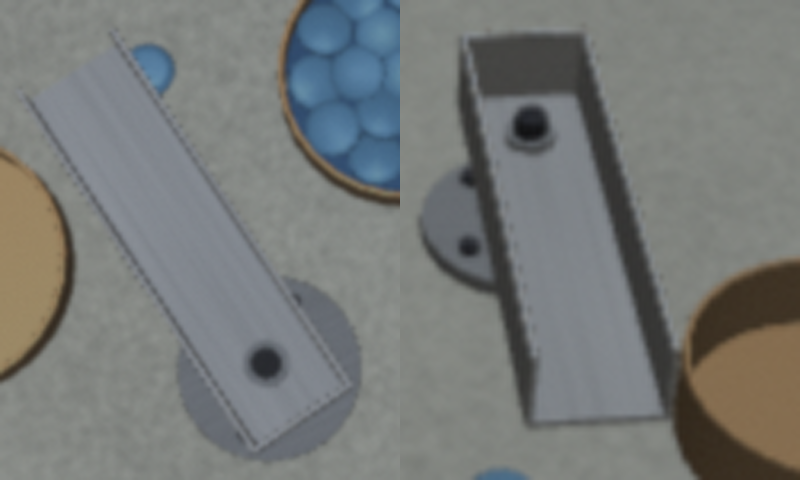

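The crop shows the open-end wall tops at about (229,250) and (255,230) in the top view. The same corners in the scene view are at about (405,252) and (375,252). The pin cap is clearly visible.

Run:
```python
from m import *
for a,b in (((228.75,250.3),(405.5,252.7)),((255.3,230),(375.1,251.6))):print("tri",tri(a,b),ray(T,*a,95))
pin=tri(*[dark(T,(293,323,313,343))[:2],dark(S,(366,196,382,210))[:2]])
ends=[ray(T,220+x/3.2,220+y/3.2,95) for x,y in((28,97),(113,32),(350,385),(255,448))]
print(ends); ends=np.array(ends)[:,:2]
ax=(ends[0]+ends[1]-ends[2]-ends[3])/2; print("len",np.linalg.norm(ax),"head",np.degrees(np.arctan2(ax[1],ax[0])))
u=ax/np.linalg.norm(ax); closed=(ends[2]+ends[3])/2; print("pin from ends",closed+35*u,"tri",pin)
p=closed+35*u
c=np.array([499.8,221.2]);d=c-p;print("box dist",np.linalg.norm(d),"head",np.degrees(np.arctan2(d[1],d[0])))
d=np.array([600.5,-28.3])-p;print("full dist",np.linalg.norm(d),"head",np.degrees(np.arctan2(d[1],d[0])))
# empty box rim height check: near rim point of left/right extremes
c2=kraft(S,(400,225,485,300))
p2=np.array([ray(S,*q[0],42)[:2] for q in c2]);print("scene rim y range",p2[:,1].min(),p2[:,1].max(),p2[:,0].min(),p2[:,0].max())
```

```text
tri [579.10306554 170.71950083  84.78760165] [578.26460696 166.36948272  95.        ]
tri [611.33941766 125.5972777   93.64353359] [611.82482724 123.51305535  95.        ]
[array([578.24389424, 166.3690518 ,  95.        ]), array([611.82469368, 123.49254241,  95.        ]), array([431.8607131 ,   3.48626004,  95.        ]), array([401.44473944,  50.68040873,  95.        ])]
len 213.79431274542844 head 33.450673828175034
pin from ends [445.85534999  46.37599537] tri [444.26818864  48.09909249  63.80614015]
box dist 182.95753021099574 head 72.85158087390738
full dist 171.73081278499953 head -25.775323983782247
scene rim y range 158.4264125391373 298.2273742262447 433.1703912852962 606.9548234121156
```

```bash
python3 -m inch '[[-0.0336,-0.0201,0,0,0,0,1],[-0.0336,-0.0201,0,0,0,0,1],[-0.0336,-0.0201,0,0,0,0,1],[-0.0336,-0.0201,0,0,0,0,1],[-0.0336,-0.0201,0,0,0,0,1],[-0.0336,-0.0201,0,0,0,0,1],[-0.0336,-0.0201,0,0,0,0,1],[-0.0336,-0.0201,0,0,0,0,1]]' && python3 -m inch '[[-0.0336,-0.0201,0,0,0,0,1],[-0.0336,-0.0201,0,0,0,0,1],[-0.0336,-0.0201,0,0,0,0,1],[-0.0336,-0.0201,0,0,0,0,1],[-0.0336,-0.0201,0,0,0,0,1],[-0.0336,-0.0201,0,0,0,0,1],[-0.0336,-0.0201,0,0,0,0,1],[-0.0336,-0.0201,0,0,0,0,1]]' && python3 -m inch '[[0,0,0.01,0,0,7,1],[0,0,0.01,0,0,7,1],[0,0,0.01,0,0,7,1],[0,0,0.01,0,0,7,1],[0,0,0.01,0,0,7,1],[0,0,0.01,0,0,0,1],[0,0,0,0,0,0,1]]'
cat > go.py <<'E'
import sys,numpy as np
from rig import r
from scipy.spatial.transform import Rotation as Ro
# target: trough heading deg, rho, offset, z -> tool-frame delta
th,rho,off,z=map(float,sys.argv[1:5]);a=np.radians(th)
X=np.array([445+rho*np.cos(a)-off*np.sin(a),47+rho*np.sin(a)+off*np.cos(a),z])
s=r.sense();R=Ro.from_euler("xyz",s["tcp_rot"])
print("t",s["clock"],"pos",s["eef_pos"].round(1),"yaw",np.degrees(s["tcp_rot"]).round(1),"goal",X.round(1),"tool delta mm",R.inv().apply(X-s["eef_pos"]).round(1),"F",s["contact_force"].round(1),s["opening"])
E
python3 go.py 33.4 160 -60 79
```

```text
clock: 0.9
eef_pos: [420.7, 332.1, 248.1]
tcp_rot: [-3.141, -0.0, 2.767]
contact_force: [0.0, -0.2, 0.4]
opening: 0.001
grasp_force: 0.0
clock: 1.7
eef_pos: [611.9, 84.0, 247.9]
tcp_rot: [-3.141, -0.001, 2.767]
contact_force: [0.7, 0.7, -1.0]
opening: 0.002
grasp_force: 0.0
clock: 2.4
eef_pos: [610.3, 85.4, 186.5]
tcp_rot: [-3.139, -0.001, 2.159]
contact_force: [-0.2, -0.3, -0.5]
opening: -0.001
grasp_force: 0.0
t 2.4 pos [610.3  85.4 186.5] yaw [-1.799e+02 -1.000e-01  1.237e+02] goal [611.6  85.   79. ] tool delta mm [ -1.2   1.1 107.5] F [-0.2 -0.3 -0.5] -0.0007391552684582984
```

```bash
python3 -m inch '[[0,0,0.02,0,0,0,1],[0,0,0.022,0,0,0,1],[0,0,0.022,0,0,0,1],[0,0,0.022,0,0,0,1],[0,0,0.0215,0,0,0,1],[0,0,0,0,0,0,1]]' && python3 -m inch '[[0.006,0,0,0,0,0,1],[0.006,0,0,0,0,0,1],[0.006,0,0,0,0,0,1],[0,0,0,0,0,0,1]]' && python3 go.py 33.4 160 -41 79 && python3 -m inch '[[0.0084,0.0019,0,0,0,-3,1],[0.0113,0.0025,0,0,0,-4,1],[0.0113,0.0025,0,0,0,-4,1],[0.0113,0.0025,0,0,0,-4,1],[0.0113,0.0025,0,0,0,-4,1],[0.0084,0.0019,0,0,0,-3,1],[0.0056,0.0013,0,0,0,-2,1],[0,0,0,0,0,0,1]]' && python3 go.py 57.4 160 -41 79
python3 - <<'E'
from rig import eyes
import cv2,pickle
import numpy as np
F=[]
for n in("top","scene"):
    f=eyes.grab_frame(n); pickle.dump(f,open(n+"1.pkl","wb"));F.append(f["img"])
cv2.imwrite("pics/mid.png",np.hstack([cv2.resize(F[0][200:380,140:340],(400,360)),cv2.resize(F[1][150:330,320:520],(400,360))]))
E
```

```text
clock: 3.0
eef_pos: [609.6, 85.3, 78.4]
tcp_rot: [-3.138, -0.002, 2.159]
contact_force: [-0.9, -0.3, 0.3]
opening: 0.001
grasp_force: 0.0
clock: 3.4
eef_pos: [601.3, 101.5, 81.8]
tcp_rot: [3.141, 0.0, 2.157]
contact_force: [0.8, -0.5, -0.8]
opening: 0.001
grasp_force: 0.0
t 3.4 pos [601.3 101.5  81.8] yaw [179.9   0.  123.6] goal [601.1 100.8  79. ] tool delta mm [-0.4 -0.5  2.8] F [ 0.8 -0.5 -0.8] 0.0008719752318753493
clock: 4.2
eef_pos: [565.6, 159.9, 81.2]
tcp_rot: [3.141, 0.0, 2.576]
contact_force: [0.7, 0.2, -0.1]
opening: 0.004
grasp_force: 0.0
t 4.2 pos [565.6 159.9  81.2] yaw [180.    0.  147.6] goal [565.7 159.7  79. ] tool delta mm [-0.2 -0.1  2.2] F [ 0.7  0.2 -0.1] 0.00424445074877805
```

View pics/mid.png

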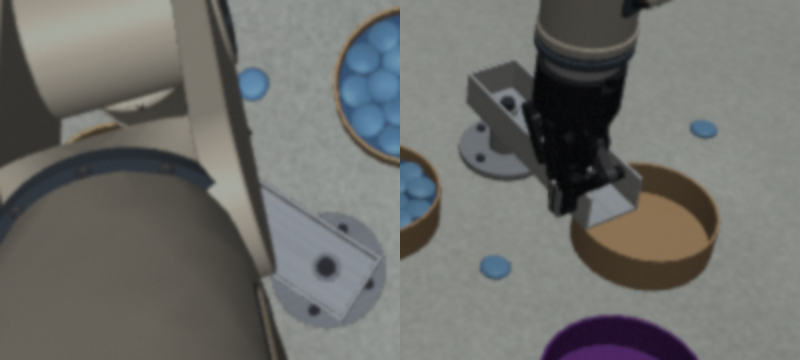

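The trough is turning and its mouth is already over the near rim of the empty box, which hasn't moved. I'll continue about 13°, back off a little, then lift clear to measure.

```bash
python3 -m inch '[[0.0084,0.0019,0,0,0,-3,1],[0.0084,0.0019,0,0,0,-3,1],[0.0084,0.0019,0,0,0,-3,1],[0.0056,0.0013,0,0,0,-2,1],[0.0028,0.0006,0,0,0,-1,1],[0.0028,0.0006,0,0,0,-1,1],[0,0,0,0,0,0,1]]' && python3 go.py 70.4 160 -41 79 && python3 -m inch '[[-0.01,0,0,0,0,0,1],[-0.01,0,0,0,0,0,1],[0,0,-0.03,0,0,0,1],[0,0,-0.04,0,0,0,1],[-0.04,0.01,-0.02,0,0,0,1],[-0.045,0.01,0,0,0,0,1],[-0.045,0.01,0,0,0,0,1],[-0.045,0.01,0,0,0,0,1]]' && python3 -m inch '[[-0.045,0,0,0,0,0,1],[-0.045,0,0,0,0,0,1],[-0.045,0,0,0,0,0,1],[0,0,0,0,0,0,1]]'
python3 - <<'E'
from rig import eyes
import cv2,pickle
import numpy as np
F=[]
for n in("top","scene"):
    f=eyes.grab_frame(n); pickle.dump(f,open(n+"2.pkl","wb"));F.append(f["img"])
cv2.imwrite("pics/mid2.png",np.hstack([cv2.resize(F[0][210:370,150:350],(400,320),interpolation=2),cv2.resize(F[1][160:320,320:520],(400,320),interpolation=2)]))
E
```

```text
clock: 5.0
eef_pos: [537.1, 183.2, 80.8]
tcp_rot: [-3.141, -0.0, 2.802]
contact_force: [-0.1, -1.0, -0.5]
opening: 0.004
grasp_force: 0.1
t 5.0 pos [537.1 183.2  80.8] yaw [-180.    -0.   160.5] goal [537.3 184.   79. ] tool delta mm [0.  0.8 1.8] F [-0.1 -1.  -0.5] 0.003989453171486715
clock: 5.8
eef_pos: [737.0, 154.9, 171.2]
tcp_rot: [3.141, 0.001, 2.801]
contact_force: [1.1, 1.0, 0.6]
opening: -0.004
grasp_force: 0.0
clock: 6.2
eef_pos: [866.1, 106.9, 168.6]
tcp_rot: [-3.141, 0.002, 2.798]
contact_force: [-0.9, 0.8, -1.0]
opening: -0.001
grasp_force: 0.0
```

View pics/mid2.png

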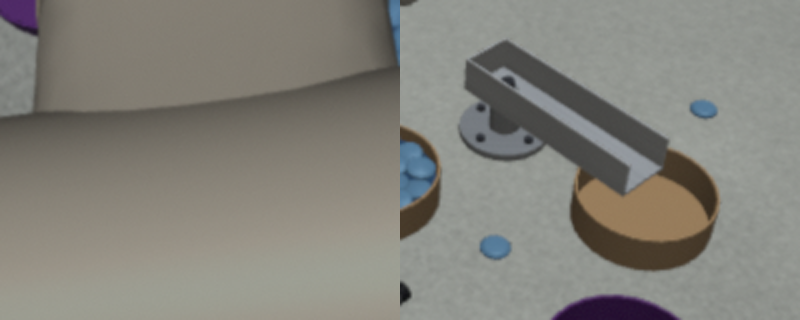

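The scene view shows the trough's mouth over the near part of the box. The floor-end corners are at about (433,257.5) and (451.5,244), and the wall tops at (436,245) and (454,230). The arm hides everything in the top view.

Run:
```python
from m import *
f=pickle.load(open("scene2.pkl","rb"))
for n,pts,z in(("floor",((433,257.5),(451.5,244)),57),("wall",((436,245),(454,230)),95)):
    q=np.array([ray(f,*p,z) for p in pts]);m=q.mean(0)[:2];e=q[1]-q[0]
    print(n,q.round(1).tolist(),"mid",m,"dir",np.degrees(np.arctan2(m[1]-47,m[0]-445)),"r",np.hypot(m[0]-445,m[1]-47),"edge",np.hypot(*e[:2]))
# box moved? compare colours before/after around box
a=S["img"].astype(int);b=f["img"].astype(int);d=np.abs(a-b).sum(2)[265:300,400:485];print("diff below",(d>60).sum())
# predicted rim for box at estimate: draw-free check, extreme rows/cols
for c in((499.8,221.2),):
    P=np.array([proj(f,(c[0]+70*np.cos(t),c[1]+70*np.sin(t),h)) for h in(0,42) for t in np.linspace(0,6.28,180)])
    print("pred bbox",P.min(0),P.max(0)); print("obs before",cv2.boundingRect(kraft(S,(400,225,485,300))),"after",cv2.boundingRect(kraft(f,(400,225,485,300))))
```

```text
floor [[535.6, 217.0, 57.0], [482.5, 235.5, 57.0]] mid [509.0595625  226.26007584] dir 70.33537462929782 r 190.36229232109184 edge 56.28254426578864
wall [[541.6, 219.0, 95.0], [485.4, 234.6, 95.0]] mid [513.53563789 226.81342986] dir 69.13572463989803 r 192.43181446634546 edge 58.30600803857236
diff below 17
pred bbox [401.82028544 228.93287009] [477.13948604 293.91485096]
obs before (405, 231, 75, 64) after (406, 234, 74, 61)
```

The mouth reads about 70° and the target is about 72.5°, so I'll go back and nudge roughly 2.5° further.

```bash
python3 -m inch '[[0.045,0,0,0,0,0,1],[0.045,0,0,0,0,0,1],[0.045,0,0,0,0,0,1],[0.045,-0.01,0,0,0,0,1],[0.045,-0.01,0,0,0,0,1],[0.045,-0.01,0,0,0,0,1],[0.03,-0.01,0,0,0,0,1],[0,0,0,0,0,0,1]]' && python3 go.py 70.4 160 -61 79
```

```text
clock: 7.1
eef_pos: [560.1, 173.4, 171.0]
tcp_rot: [-3.14, -0.003, 2.803]
contact_force: [-0.5, -0.2, -0.3]
opening: -0.0
grasp_force: 0.0
t 7.1 pos [560.1 173.4 171. ] yaw [-179.9   -0.2  160.6] goal [556.1 177.3  79. ] tool delta mm [ 4.8  2.5 92. ] F [-0.5 -0.2 -0.3] -0.0001518413333477634
```

```bash
python3 -m inch '[[0,0.0025,0.022,0,0,0,1],[0,0,0.024,0,0,0,1],[0,0,0.024,0,0,0,1],[0,0,0.02,0,0,0,1],[0,0,0,0,0,0,1]]' && python3 -m inch '[[0.008,0,0,0,0,0,1],[0.008,0,0,0,0,0,1],[0.006,0,0,0,0,0,1],[0.003,0,0,0,0,0,1],[0.0028,0.0007,0,0,0,-1,1],[0.0034,0.0007,0,0,0,-1.2,1],[0,0,0,0,0,0,1]]' && python3 go.py 72.6 160 -41 79
```

```text
clock: 7.6
eef_pos: [564.7, 175.2, 78.7]
tcp_rot: [-3.139, -0.003, 2.802]
contact_force: [-0.1, 0.1, -0.1]
opening: 0.002
grasp_force: 0.0
clock: 8.3
eef_pos: [537.4, 187.6, 81.0]
tcp_rot: [3.141, 0.0, 2.842]
contact_force: [-0.4, -0.7, -1.0]
opening: -0.002
grasp_force: 0.0
t 8.3 pos [537.4 187.6  81. ] yaw [180.    0.  162.8] goal [532.  187.4  79. ] tool delta mm [ 5.1 -1.8  2. ] F [-0.4 -0.7 -1. ] -0.0015778691772991241
```

```bash
python3 -m inch '[[0.002,0,0,0,0,0,1],[0.002,0,0,0,0,0,1],[0.001,0,0,0,0,0,1],[0,0,0,0,0,0,1]]' && python3 go.py 72.6 160 -41 79 && python3 -m inch '[[-0.01,0,0,0,0,0,1],[-0.01,0,0,0,0,0,1],[-0.005,0,-0.03,0,0,0,1],[0,0,-0.045,0,0,0,1],[0,0,-0.045,0,0,0,1],[0,0,-0.045,0,0,0,1],[0,0,0,0,0,0,1]]' && python3 go.py 0 -217 530 245
```

```text
clock: 8.7
eef_pos: [532.6, 188.8, 80.8]
tcp_rot: [-3.142, -0.0, 2.84]
contact_force: [0.8, -0.0, 1.0]
opening: 0.003
grasp_force: 0.4
t 8.7 pos [532.6 188.8  80.8] yaw [-180.    -0.   162.7] goal [532.  187.4  79. ] tool delta mm [ 0.2 -1.5  1.8] F [ 0.8 -0.   1. ] 0.003412856032924538
clock: 9.4
eef_pos: [560.5, 182.0, 252.5]
tcp_rot: [3.136, 0.009, 2.84]
contact_force: [0.7, 0.6, -0.3]
opening: 0.005
grasp_force: 0.0
t 9.4 pos [560.5 182.  252.5] yaw [179.7   0.5 162.7] goal [228. 577. 245.] tool delta mm [435.  278.2   5.4] F [ 0.7  0.6 -0.3] 0.004601918487168724
```

```bash
python3 -m inch '[[0.036,0.023,0,0,0,0,1],[0.036,0.023,0,0,0,0,1],[0.036,0.023,0,0,0,0,1],[0.036,0.023,0,0,0,0,1],[0.036,0.023,0,0,0,0,1],[0.036,0.023,0,0,0,0,1]]' && python3 -m inch '[[0.036,0.023,0,0,0,0,1],[0.036,0.023,0,0,0,0,1],[0.036,0.023,0,0,0,0,1],[0.036,0.023,0,0,0,0,1],[0.036,0.023,0,0,0,0,1],[0.036,0.023,0,0,0,0,1],[0,0,0,0,0,0,1],[0,0,0,0,0,0,1]]'
python3 - <<'E'
from rig import eyes
import cv2,pickle
import numpy as np
F=[]
for n in("top","scene"):
    f=eyes.grab_frame(n); pickle.dump(f,open(n+"3.pkl","wb"));F.append(f["img"])
cv2.imwrite("pics/end.png",np.hstack([cv2.resize(F[0][230:380,145:345],(800,600),interpolation=2)]))
cv2.imwrite("pics/end_s.png",cv2.resize(F[1][170:310,340:500],(640,560),interpolation=2))
E
```

```text
clock: 10.0
eef_pos: [390.5, 378.2, 245.3]
tcp_rot: [-3.141, -0.0, 2.84]
contact_force: [1.0, 0.8, -0.1]
opening: -0.004
grasp_force: 0.0
clock: 10.8
eef_pos: [225.8, 573.4, 244.8]
tcp_rot: [-3.14, 0.0, 2.842]
contact_force: [-0.6, -0.9, 0.1]
opening: -0.001
grasp_force: 0.0
```

View pics/end.png

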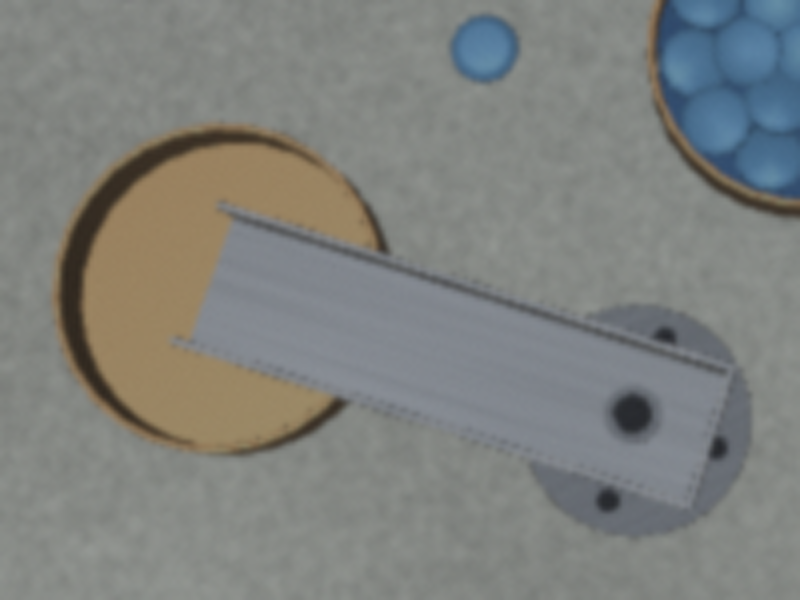

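View pics/end_s.png

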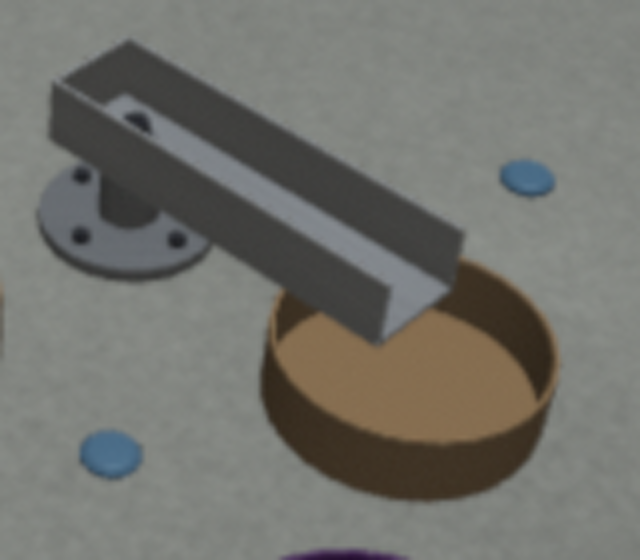

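The top view shows the mouth over the middle of the box. The floor-end corners are at crop (230,215) and (193,342), and the box circle is centred at about (222,290). I'll turn that into numbers.

Run:
```python
from m import *
f=pickle.load(open("top3.pkl","rb"));g=pickle.load(open("scene3.pkl","rb"))
for pts,z in((((230,215),(193,342)),57),(((222,205),(175,342)),95)):
    m=np.mean([ray(f,145+x/4,230+y/4,z) for x,y in pts],0);print(z,m,np.degrees(np.arctan2(m[1]-47,m[0]-445)),np.hypot(m[0]-445,m[1]-47))
c=kraft(f,(150,250,245,355));p=np.array([ray(f,*q[0],42)[:2] for q in c],np.float32);print(cv2.minEnclosingCircle(p))
c=kraft(f,(300,195,395,290));p=np.array([ray(f,*q[0],42)[:2] for q in c],np.float32);print("full",cv2.minEnclosingCircle(p))
# scene: mouth vs box rim (visible rim points left/right/front at z=42)
m=np.mean([ray(g,340+x/4,170+y/4,57) for x,y in((382,345),(450,288))],0);print("scene mouth",m)
rim=[(268,335),(558,372),(275,350),(300,388),(350,420),(420,440),(480,436),(530,415),(548,400)]
q=np.array([ray(g,340+x/4,170+y/4,42)[:2] for x,y in rim]);s=np.linalg.lstsq(np.c_[2*q,np.ones(len(q))],(q**2).sum(1),rcond=None)[0];print("scene box",s[:2],np.sqrt(s[2]+s[:2]@s[:2]))
```

```text
57 [501.88430395 221.82279197  57.        ] 71.97601072563684 183.84458824981738
95 [500.26314984 219.52292785  95.        ] 72.2385159394571 181.15787690346008
((499.1964111328125, 222.1654510498047), 70.96752166748047)
full ((600.4972534179688, -28.33043098449707), 70.93206024169922)
scene mouth [503.05459251 227.68798802  57.        ]
scene box [500.25895162 227.56599869] 69.8406846913615
```

Both views put the mouth within about 3 mm of the box centre. Neither box has moved, and the arm is clear of everything.

```bash
python3 -c "
from rig import r
print(r.sign_off())"
```

```text
the job is handed in; nothing more can be done
None
```

I handed in the job with the trough's open end about 3 mm from the centre of the empty gift box in both camera views, both boxes still where they stood (within about 1 mm), and the robot clear at about 11 s of the 35 s limit.

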